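# Lay out flanged pipe stubs in order of height

### The job

Line up the four red flanged pipe stubs in order of height on the layout board, one standing upright and centred on each black pad: the shortest next to the wooden stop block, rising to the tallest at the other end. One stub is held in the spring clip and has to be snapped out forward through the clip's mouth; do not knock any stub over on the way, and leave all four standing on their pads.

Things in the scene. Friction and masses are not known exactly. Their poses are not given: they have to be found in the camera images.
- stub_a: Loose flanged pipe stub, the shortest of four: red painted steel, standing upright on its flange. 80 mm tall overall; round pipe 26 mm in diameter rising from a round flange 40 mm in diameter and 8 mm thick; bare steel rim and dark bore at the top; 0.2 to 0.5 kg. Origin at the centre of the flange's underside, z up along the pipe. Any one of the stubs starts in the clip.
- stub_b: Loose flanged pipe stub, the second shortest of four: red painted steel, standing upright on its flange. 95 mm tall overall; round pipe 26 mm in diameter rising from a round flange 46 mm in diameter and 8 mm thick; bare steel rim and dark bore at the top; 0.2 to 0.5 kg. Origin at the centre of the flange's underside, z up along the pipe. Any one of the stubs starts in the clip.
- stub_c: Loose flanged pipe stub, the second tallest of four: red painted steel, standing upright on its flange. 110 mm tall overall; round pipe 26 mm in diameter rising from a round flange 52 mm in diameter and 8 mm thick; bare steel rim and dark bore at the top; 0.2 to 0.5 kg. Origin at the centre of the flange's underside, z up along the pipe. Any one of the stubs starts in the clip.
- stub_d: Loose flanged pipe stub, the tallest of four: red painted steel, standing upright on its flange. 125 mm tall overall; round pipe 26 mm in diameter rising from a round flange 58 mm in diameter and 8 mm thick; bare steel rim and dark bore at the top; 0.2 to 0.5 kg. Origin at the centre of the flange's underside, z up along the pipe. Any one of the stubs starts in the clip.
- pad_a: Black round rubber pad, 64 mm in diameter and 3 mm thick, fixed on the wooden layout board, first of four identical pads counted from the board's left (+y) end; pads stand 80 mm apart in a straight row along their own y axis. Origin at the centre of its underside (on the board, 12 mm above the table), so a stub stands on it with its origin 3 mm above the pad's.
- pad_b: Black round rubber pad, 64 mm in diameter and 3 mm thick, fixed on the wooden layout board, second of four identical pads counted from the board's left (+y) end; pads stand 80 mm apart in a straight row along their own y axis. Origin at the centre of its underside (on the board, 12 mm above the table), so a stub stands on it with its origin 3 mm above the pad's.
- pad_c: Black round rubber pad, 64 mm in diameter and 3 mm thick, fixed on the wooden layout board, third of four identical pads counted from the board's left (+y) end; pads stand 80 mm apart in a straight row along their own y axis. Origin at the centre of its underside (on the board, 12 mm above the table), so a stub stands on it with its origin 3 mm above the pad's.
- pad_d: Black round rubber pad, 64 mm in diameter and 3 mm thick, fixed on the wooden layout board, fourth of four identical pads counted from the board's left (+y) end; pads stand 80 mm apart in a straight row along their own y axis. Origin at the centre of its underside (on the board, 12 mm above the table), so a stub stands on it with its origin 3 mm above the pad's.
- stop: Pale wooden stop block, 90 mm x 22 mm x 28 mm high, with two steel screw heads, fixed across one end of the layout board, 60 mm beyond the centre of the pad at that end. It marks where the row begins; it may be at either end (a flat thin dark steel plate is at the other). Origin at the centre of its underside.
- clip: Fixed sprung steel C-clip on a dark block (30 mm high, 48 to 108 mm along its +x); grips one stub's pipe. Origin: on the table, on the held pipe's axis. Mouth opens along its -x, roughly to the robot. Jaws are 15 to 27 mm above the table, over the flange: no lifting out. A level pull along -x (5 to 15 N) snaps the pipe out in 30 mm; past 55 mm the flange is clear to lift.

How it is judged:
At the end, for the whole second after the job is handed in: Each stub stands upright (within 0.1 rad), released and at rest on its own pad, within 12 mm of the pad's centre and with the flange down on the pad: shortest on the pad next to the stop block, then second shortest, second tallest, and the tallest on the pad farthest from the block (angle between each of stub_a, stub_b, stub_c, stub_d's own z axis and vertical below 0.1 rad and linear speed of each of stub_a, stub_b, stub_c, stub_d below 0.02 m/s and angular speed of each of stub_a, stub_b, stub_c, stub_d below 0.2 rad/s and ((horizontal distance between stop and pad_a below 0.1 m and horizontal distance between stub_a and pad_a below 0.012 m and z of stub_a in the frame of pad_a between 0.0005 and 0.007 m and horizontal distance between stub_b and pad_b below 0.012 m and z of stub_b in the frame of pad_b between 0.0005 and 0.007 m and horizontal distance between stub_c and pad_c below 0.012 m and z of stub_c in the frame of pad_c between 0.0005 and 0.007 m and horizontal distance between stub_d and pad_d below 0.012 m and z of stub_d in the frame of pad_d between 0.0005 and 0.007 m) or (horizontal distance between stop and pad_d below 0.1 m and horizontal distance between stub_a and pad_d below 0.012 m and z of stub_a in the frame of pad_d between 0.0005 and 0.007 m and horizontal distance between stub_b and pad_c below 0.012 m and z of stub_b in the frame of pad_c between 0.0005 and 0.007 m and horizontal distance between stub_c and pad_b below 0.012 m and z of stub_c in the frame of pad_b between 0.0005 and 0.007 m and horizontal distance between stub_d and pad_a below 0.012 m and z of stub_d in the frame of pad_a between 0.0005 and 0.007 m))); the robot touches nothing.
It fails at once if a stub is knocked over (tilted more than 0.7 rad) (angle between any of stub_a, stub_b, stub_c, stub_d's own z axis and vertical above 0.7 rad).
It also fails if it takes over 109 s, if anything falls off the work surface, if the arm or the gripper's body presses on something with over 40 N, if the wrist force passes 120 N, or if a joint passes its speed limit or range.

### The arm

A 7-joint arm with a two-finger parallel gripper is mounted at the origin on the work surface. World frame = base frame: x ahead of the robot, y to its left, z up, the work surface at z = 0. Lengths are in m, angles in rad, forces in N, time in s.
With the tool pointing down it reaches from about 0.4 to 0.75 m from the base axis. Payload 19.5 kg.
Tool frame: the origin (TCP) lies midway between the tips of the shut fingers; the grasp point (between the pads) lies robot.grip_point_offset behind it (robot.grip_point_offset is the distance from the TCP to the grasp point, in m); z points along the fingers, y is the direction in which the jaws open and shut (so a half turn about z gives the same grasp; the last joint's range is limited). The gripper opens to 85 mm and grips with 20 to 120 N. Pads are 22 mm wide; open, the fingers measure 114 mm over their backs; the gripper's body (76 mm by 85 mm) begins 54 mm behind the grasp point. The pads swing forward as they close: fully open they stand 13 mm farther back than shut.
Start: joints at [1.065, 0.707, -0.028, 1.485, 0.022, 0.951, -0.075], TCP at [0.257, -0.514, 0.231] pointing down, gripper open.
Joint ranges: [-2.71, 2.71], [-0.32, 2.16], [-1.57, 1.52], [0, 2.45], [-1.46, 4.6], [0, 2.02], [-2.83, 2.83]. Speed limits (rad/s): [1.89, 1.89, 2.57, 2.57, 3.01, 3.01, 3.01].

### API

Orientations are given as a rotation vector (axis times angle).
In Python, from plant import robot gives the robot as it stands.
- The arm moves only by the shell command python3 -m inch 'ROWS' [OPENING]. ROWS is JSON, one flat list of numbers, 4 for each row, row after row: the shift along the world's x, y, z in cm, then the turn about the world's z in degrees. In form: [x, y, z, roll, x, y, z, roll, ...]. A call has exactly 5 rows; each row shifts and turns the commanded pose from where the row before left it; what a row does not reach is not made up. A row lasts 1/12 s, in which the tool goes at most 41.7 mm and 7.16 degrees, less where a joint would pass 70% of its speed; a pose out of reach is approached as far as the arm can. A call with a gripper value outside its range is refused whole. OPENING is the gripper's target within -1 to 1 (shut at 1, half-way at 0, fully open at -1), set as the call begins (- or left out, the last holds). The fingers move at their own pace and stop on an object; the grip force is fixed at half the most. Time passes only in rows, so rows that do not move let the fingers close, or fill a call up. It gives the time, the measured TCP pose, the force and the opening at its end, in the units of the state.
- robot.read_state(): the state, without advancing time (a new reading comes with each control period).
- robot.capture(name): name is "side" or "top"; returns a dict with "pixels" (420x560x3 uint8, red, green, blue), "depth" (420x560 float32, m along the optical axis (not along the pixel's ray), 0 where there is no reading), "camera_matrix" (3x3 intrinsics, pixels), "k1" (the pictures are not rectified: a ray, as slopes to the right and down, at radius r is drawn at 1 + k1 r^2 times it, then the intrinsics apply), "extrinsics" (4x4, takes a point from camera to world coordinates). Camera axes: x right, y up, looking along -z (the intrinsics and any distortion apply to the point x, -y, -z); pixel columns grow to the right and rows downward; lengths in m; the calibration is good to about 2 mm. A picture is of the moment at which its call begins.
- robot.hand_in(): hands the job in, once; it reports no verdict.
The state is a dict: "clock": time; "qpos": joint angles; "dq": joint speeds; "tau": joint torques, N m; "eef_pos": TCP position; "tcp_rot": TCP orientation; "contact_force": force on the tool from outside, world axes, zero at the start; "ft_torque": the same for the moment, N m; "finger_gap": finger opening in m.
Only numpy, scipy, OpenCV 4.12 (cv2) and the standard library are available. Lean on these libraries where they do the work, as an engineer would, in place of code of your own. Each camera call takes 0.05 s, during which the arm holds its last target.

## Working session

There is one attempt and no reset: what is moved stays moved. The work goes in short steps, Python scripts to look and compute and a shell command to move; the robot and the scene stay as the last step left them, time stands still between calls to the robot, and variables do not carry over. Pictures are saved under pics/ and viewed, and the job is handed in when it is done.

```bash
ls; mkdir -p pics; cat > h.py <<'E'
from plant import robot
import numpy as np, cv2
def cap(n,f):
    c=robot.capture(n); cv2.imwrite(f'pics/{f}.png',c['pixels'][:,:,::-1].copy()); np.savez(f'pics/{f}.npz',**c); return c
def rays(c,uv):
    K=np.array(c['camera_matrix']);k1=float(c['k1'])
    p=cv2.undistortPoints(np.array(uv,float).reshape(-1,1,2),K,np.array([k1,0,0,0,0.])).reshape(-1,2)
    return p
def world_depth(c,uv):
    p=rays(c,uv); d=np.array([c['depth'][int(round(v)),int(round(u))] for u,v in np.array(uv).reshape(-1,2)])
    P=np.c_[p[:,0]*d,-p[:,1]*d,-d]; T=np.array(c['extrinsics']); return P@T[:3,:3].T+T[:3,3]
def world_plane(c,uv,z):
    p=rays(c,uv); T=np.array(c['extrinsics']); D=np.c_[p[:,0],-p[:,1],-np.ones(len(p))]@T[:3,:3].T
    s=(z-T[2,3])/D[:,2]; return T[:3,3]+s[:,None]*D
def cloud(c):
    v,u=np.nonzero(c['depth']>0); return u,v,world_depth(c,np.c_[u,v])
E
python3 - <<'E'
from h import *
s=robot.read_state(); print(s['clock'],s['eef_pos'],s['tcp_rot'],s['finger_gap'],robot.grip_point_offset)
for n in('top','side'):
    c=cap(n,n+'0'); print(np.round(c['extrinsics'],3).tolist(),c['k1'])
E
```

```text
pics
0.0 [ 0.25710677 -0.51401994  0.23084528] [-3.05647056e+00 -7.21734446e-01  4.22857325e-04] 0.08551467203266483 0.0187
[[-0.006, 0.988, -0.156, 0.438], [-1.0, -0.006, -0.001, 0.016], [-0.002, 0.156, 0.988, 0.907], [0.0, 0.0, 0.0, 1.0]] -0.06410197479259554
[[-0.821, 0.326, -0.468, 0.068], [-0.57, -0.465, 0.677, 0.732], [0.004, 0.823, 0.568, 0.65], [0.0, 0.0, 0.0, 1.0]] -0.13208617084457094
```

View pics/top0.png

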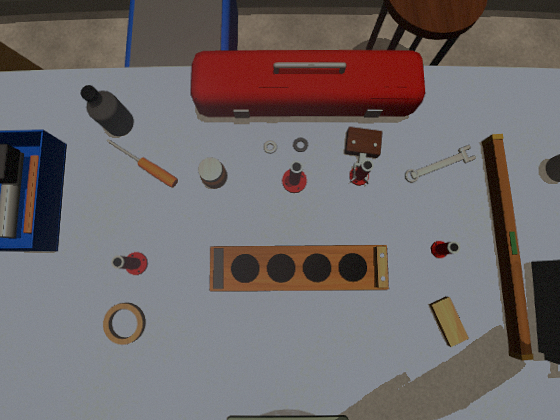

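View pics/side0.png

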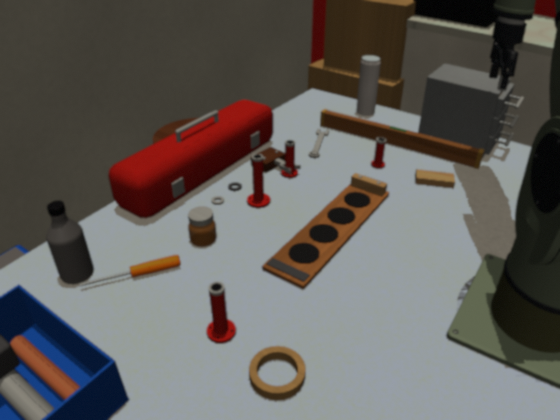

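The top view shows the stop block at the right (-y) end of the board, around pixel (381,267). The pads are at u≈245, 281, 317 and 353. Loose stubs are near (294,178), (135,263) and (440,249), and the clipped one is near (361,172). Next I'll measure these.

```bash
python3 - <<'E'
from h import *
for f in('top0','side0'):
    c=dict(np.load(f'pics/{f}.npz')); u,v,P=cloud(c); px=c['pixels'][v,u].astype(int)
    print(f,'table z',np.median(P[(abs(P[:,2])<.01),2]))
    red=(px[:,0]>70)&(px[:,1]<45)&(px[:,2]<45)&(P[:,0]<.72)&(P[:,2]>-.01)&(P[:,2]<.14)&(P[:,0]>.3)
    m=np.zeros(c['depth'].shape,np.uint8); m[v[red],u[red]]=1
    n,l,st,ce=cv2.connectedComponentsWithStats(m)
    for i in range(1,n):
        if st[i,4]<15: continue
        k=red&(l[v,u]==i); Q=P[k]
        print(st[i],Q.min(0).round(3),Q.max(0).round(3))
        cen=np.median(Q,0)
        near=(np.hypot(*(P[:,:2]-cen[:2]).T)<.05)&(P[:,2]>.06)&(P[:,2]<.14)
        N=P[near]
        if len(N): 
            zt=np.percentile(N[:,2],97); t=N[N[:,2]>zt-.006]; print('   top',zt.round(4),((t.min(0)+t.max(0))/2).round(4),len(t))
    dk=(px.max(1)<35)&(P[:,2]>.005)&(P[:,2]<.022)&(abs(P[:,0]-.43)<.1)&(abs(P[:,1])<.2)
    m[:]=0; m[v[dk],u[dk]]=1
    n,l,st,ce=cv2.connectedComponentsWithStats(m)
    for i in range(1,n):
        if st[i,4]<100: continue
        ct,_=cv2.findContours((l==i).astype(np.uint8),0,1); e=cv2.fitEllipse(max(ct,key=len)); print('pad',st[i],np.round(e[0],1),world_plane(c,[e[0]],.015).round(4))
E
```

```text
top0 table z 0.0013546583927716571
[350 169   3  10  19] [ 0.657 -0.157  0.005] [ 0.68  -0.151  0.012]
   top 0.0991 [ 0.6651 -0.1719  0.0969] 127
[283 170   7   9  17] [ 0.658 -0.01   0.007] [0.677 0.005 0.011]
   top 0.1291 [ 0.6541 -0.0225  0.1267] 132
[283 175  13  13  46] [ 0.637 -0.023  0.006] [0.666 0.005 0.013]
   top 0.1291 [ 0.6541 -0.0225  0.1267] 132
[292 177  14  16  64] [ 0.625 -0.047  0.007] [ 0.66  -0.016  0.033]
   top 0.1291 [ 0.6541 -0.0225  0.1267] 132
[352 179  14   6  51] [ 0.643 -0.186  0.007] [ 0.655 -0.155  0.019]
   top 0.0991 [ 0.6651 -0.1719  0.0969] 127
[432 241  12  13  48] [ 0.482 -0.361  0.006] [ 0.509 -0.332  0.012]
   top 0.0844 [ 0.4917 -0.3508  0.0818] 122
[436 254   9   4  25] [ 0.473 -0.361  0.002] [ 0.48  -0.343  0.011]
   top 0.0844 [ 0.4917 -0.3508  0.0818] 122
pad [304 254  27  27 355] [318.4 267.6] [[ 0.4518 -0.0728  0.015 ]]
pad [339 254  28  27 594] [352.4 266.9] [[ 0.4527 -0.1487  0.015 ]]
side0 table z -0.0005082438231984177
[372 161  12   7  41] [ 0.474 -0.357  0.003] [ 0.503 -0.333  0.012]
   top 0.0801 [ 0.4908 -0.3484  0.078 ] 51
[282 169  15   8  70] [ 0.642 -0.188  0.003] [ 0.685 -0.147  0.019]
   top 0.096 [ 0.6653 -0.1712  0.0937] 52
[248 194  21  13 168] [ 0.625 -0.044  0.003] [0.678 0.01  0.024]
   top 0.1258 [ 0.6543 -0.0203  0.1237] 72
[133 268  32   8  42] [0.656 0.29  0.009] [0.69  0.342 0.015]
[208 320  27  23 318] [0.437 0.318 0.001] [0.486 0.367 0.035]
   top 0.1114 [0.4624 0.3409 0.1092] 167
pad [345 193  24  14 239] [356.6 199.5] [[ 0.4512 -0.1441  0.015 ]]
pad [329 209  25  14 283] [340.8 215.4] [[ 0.4509 -0.065   0.015 ]]
pad [311 225  26  17 341] [323.3 233.2] [[0.4505 0.0147 0.015 ]]
pad [290 244  28  18 405] [303.6 252.8] [[0.4506 0.094  0.015 ]]
```

```bash
python3 - <<'E'
from h import *
a=cv2.imread('pics/top0.png'); 
t=lambda x,y,w,h,s:cv2.resize(a[y:y+h,x:x+w],None,fx=s,fy=s,interpolation=cv2.INTER_CUBIC)
A=np.hstack([t(325,120,66,75,6),t(265,150,66,75,6)]); cv2.imwrite('pics/z1.png',np.clip(A*1.6,0,255).astype(np.uint8))
A=np.hstack([t(105,230,66,75,6),t(415,220,66,75,6)]); cv2.imwrite('pics/z2.png',np.clip(A*1.6,0,255).astype(np.uint8))
E
```

```text
(no output)
```

View pics/z1.png

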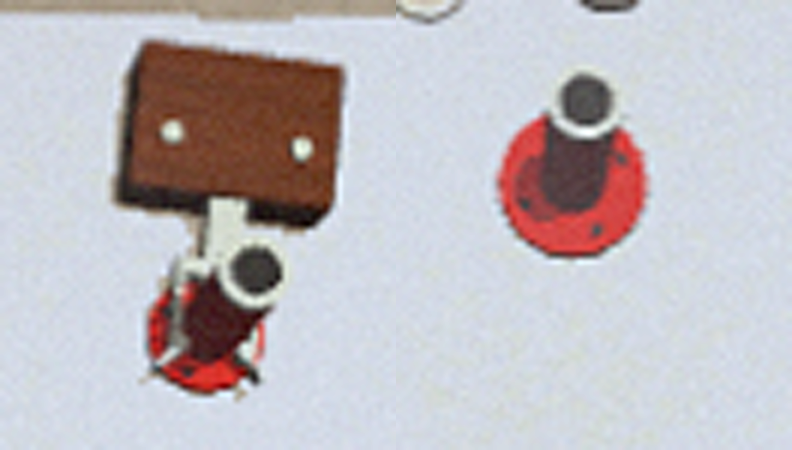

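View pics/z2.png

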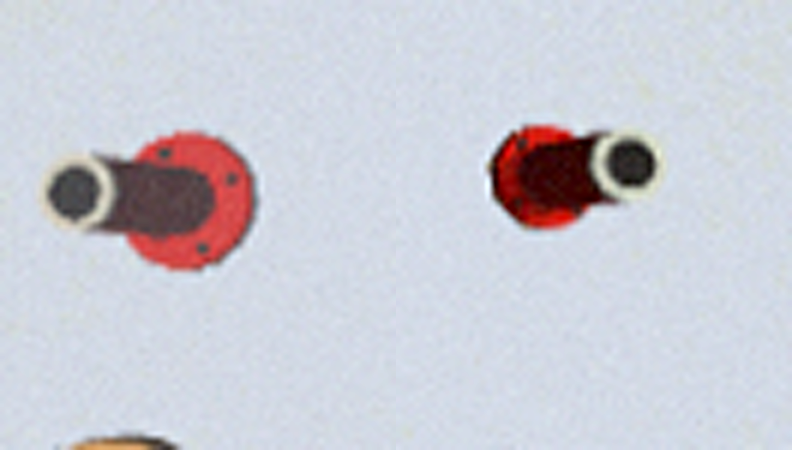

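The zoomed views identify the stubs. Stub d (the tallest) stands free near the middle, b is in the clip, a is on the right and c on the left. The clip block is tilted about 8° in the image, so I'll refine the rim, pad and clip positions.

```bash
python3 - <<'E'
from h import *
H=dict(a=.08,b=.095,c=.11,d=.125)
for f in('top0','side0'):
    c=dict(np.load(f'pics/{f}.npz')); px=c['pixels']; 
    T=c['extrinsics']; K=c['camera_matrix']
    def proj(p):
        q=(np.array(p)-T[:3,3])@T[:3,:3]; q=np.array([[q[0],-q[1],-q[2]]]).reshape(1,1,3)
        return cv2.projectPoints(q,np.zeros(3),np.zeros(3),K,np.array([c['k1'],0,0,0]))[0].ravel()
    g=px.max(2).astype(int)
    for n,xy in dict(a=(.491,-.35),b=(.665,-.1715),c=(.462,.341),d=(.654,-.021)).items():
        uv=proj([*xy,H[n]]).round().astype(int); r=9
        w=px[uv[1]-r:uv[1]+r+1,uv[0]-r:uv[0]+r+1].astype(int); 
        # points at rim height from depth
        u,v=np.meshgrid(range(uv[0]-r,uv[0]+r+1),range(uv[1]-r,uv[1]+r+1)); ok=c['depth'][v,u]>0
        P=world_depth(c,np.c_[u[ok],v[ok]]); k=P[:,2]>H[n]-.012
        Q=world_plane(c,np.c_[u[ok],v[ok]][k],H[n])
        (cx,cy),(w_,h_),_=cv2.minAreaRect((Q[:,:2]*1000).astype(np.float32)); e=cv2.minEnclosingCircle((Q[:,:2]*1000).astype(np.float32))
        print(f,n,k.sum(),np.median(P[k,2]).round(4),'med',Q.mean(0).round(4)[:2],np.round(e[0],1),round(e[1],1))
    L=(px.max(2)<30).astype(np.uint8) if f=='top0' else (px.max(2)<30).astype(np.uint8)
    n,l,st,ce=cv2.connectedComponentsWithStats(L)
    for i in range(1,n):
        p=world_plane(c,[ce[i]],.015)[0]
        if 80<st[i,4]<1500 and abs(p[0]-.45)<.04 and abs(p[1])<.22:
            ct,_=cv2.findContours((l==i).astype(np.uint8),0,1); e=cv2.fitEllipse(max(ct,key=len)); print('pad',st[i],world_plane(c,[e[0]],.015).round(4)[:,:2])
    if f=='top0':
        print('clip block',world_plane(c,np.array([[350.0,126.8],[382.2,131.5],[379.2,154.2],[347.8,151.]]),.03).round(4)[:,:2])
E
```

```text
top0 a 141 0.0816 med [ 0.4908 -0.3497] [ 490.8 -349.3] 15.9
top0 b 145 0.0968 med [ 0.6642 -0.1712] [ 664.3 -171.3] 15.3
top0 c 145 0.1116 med [0.4637 0.3397] [463.7 338.7] 15.5
top0 d 144 0.1268 med [ 0.6529 -0.0218] [652.7 -21.1] 14.8
pad [339 254  28  27 525] [[ 0.4525 -0.1495]]
clip block [[ 0.7748 -0.1519]
 [ 0.7633 -0.2268]
 [ 0.7085 -0.2169]
 [ 0.7163 -0.1446]]
side0 a 69 0.0776 med [ 0.4866 -0.3383] [ 485.9 -337.6] 22.9
side0 b 76 0.0938 med [ 0.6592 -0.1625] [ 658.1 -162. ] 22.9
side0 c 212 0.1093 med [0.4588 0.3449] [458.7 345.5] 17.8
side0 d 101 0.1238 med [ 0.6477 -0.0119] [647.7 -11.1] 22.5
pad [346 194  23  12 217] [[ 0.4512 -0.1446]]
pad [329 209  24  14 264] [[ 0.4509 -0.0649]]
pad [311 226  26  15 320] [[0.4507 0.0145]]
pad [290 244  28  18 391] [[0.4505 0.0943]]
```

```bash
python3 - <<'E'
from h import *
c=dict(np.load('pics/top0.npz')); g=c['pixels'].max(2)
for u in (245,281,317,353): print(u,g[267,u-24:u+24].tolist())
for th in (35,40,50):
  n,l,st,ce=cv2.connectedComponentsWithStats((g[240:296,228:372]<th).astype(np.uint8))
  for i in range(1,n):
    if st[i,4]<200: continue
    m=cv2.morphologyEx((l==i).astype(np.uint8),cv2.MORPH_OPEN,np.ones((5,5)))
    ct,_=cv2.findContours(m,0,1); e=cv2.fitEllipse(cv2.convexHull(max(ct,key=len))); o=np.array(e[0])+[228,240]
    print(th,st[i],np.round(e[1],1),world_plane(c,[o],.015).round(4)[:,:2])
E
```

```text
245 [70, 73, 95, 127, 126, 126, 125, 124, 124, 108, 45, 47, 45, 46, 42, 42, 43, 43, 46, 40, 46, 43, 41, 44, 42, 44, 40, 42, 46, 43, 44, 44, 42, 44, 44, 45, 42, 36, 86, 126, 118, 120, 123, 117, 125, 104, 38, 40]
281 [42, 36, 86, 126, 118, 120, 123, 117, 125, 104, 38, 40, 37, 41, 45, 40, 39, 43, 40, 41, 43, 41, 40, 43, 37, 41, 40, 41, 39, 43, 38, 40, 44, 36, 38, 37, 40, 31, 90, 123, 118, 118, 121, 122, 119, 95, 36, 39]
317 [40, 31, 90, 123, 118, 118, 121, 122, 119, 95, 36, 39, 34, 39, 35, 32, 35, 32, 37, 33, 37, 40, 34, 33, 31, 38, 36, 34, 30, 30, 31, 33, 34, 32, 35, 32, 33, 26, 101, 127, 126, 127, 125, 123, 130, 84, 17, 22]
353 [33, 26, 101, 127, 126, 127, 125, 123, 130, 84, 17, 22, 25, 23, 25, 29, 24, 29, 29, 27, 32, 31, 21, 28, 23, 23, 27, 21, 23, 15, 25, 26, 28, 27, 17, 26, 25, 16, 129, 134, 130, 131, 132, 130, 135, 68, 30, 30]Traceback (most recent call last):
  File "<stdin>", line 9, in <module>
ValueError: max() iterable argument is empty
```

```bash
python3 - <<'E'
from h import *
c=dict(np.load('pics/top0.npz')); g=c['pixels'].max(2)
for th in (65,75):
  n,l,st,ce=cv2.connectedComponentsWithStats((g[240:296,228:372]<th).astype(np.uint8))
  for i in range(1,n):
    if not 400<st[i,4]<1200: continue
    ct,_=cv2.findContours((l==i).astype(np.uint8),0,1); e=cv2.fitEllipse(max(ct,key=len)); o=np.array(e[0])+[228,240]
    print(th,st[i],np.round(e[1],1),world_plane(c,[o],.015).round(4)[:,:2])
c=dict(np.load('pics/side0.npz'))
# rims in side by brightness zoom
a=cv2.imread('pics/side0.png'); A=np.hstack([cv2.resize(a[y-25:y+35,x-15:x+15],None,fx=6,fy=6,interpolation=cv2.INTER_CUBIC) for x,y in((379,148),(290,155),(258,170),(217,300))]); cv2.imwrite('pics/z3.png',np.clip(A*1.5,0,255).astype(np.uint8))
E
```

```text
65 [111  13  28  29 634] [27.3 27.8] [[ 0.4527 -0.1486]]
65 [  3  14  28  29 629] [27.  27.9] [[0.4521 0.0915]]
65 [ 39  14  28  28 631] [27.2 27.7] [[0.4522 0.0115]]
65 [ 75  14  28  28 630] [27.3 27.6] [[ 0.4522 -0.0686]]
75 [111  13  28  29 640] [27.4 27.9] [[ 0.4527 -0.1487]]
75 [  3  14  28  29 641] [27.1 28.3] [[0.4519 0.0914]]
75 [ 39  14  28  29 640] [27.3 28.1] [[0.4519 0.0116]]
75 [ 75  14  28  28 633] [27.3 27.7] [[ 0.4522 -0.0686]]
```

View pics/z3.png

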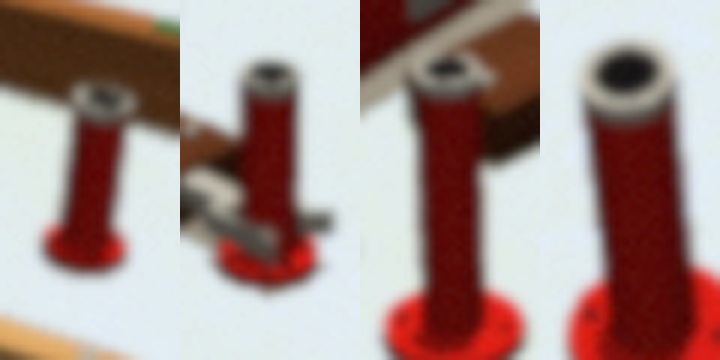

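```bash
python3 -m inch '[2.3,1.6,0,6.3,2.3,1.6,0,6.3,2.3,1.6,0,6.3,2.3,1.6,0,6.3,2.3,1.6,0,6.3]' -1; python3 -m inch '[2.3,1.7,0,6.4,2.3,1.7,0,6.4,2.4,1.7,0,6.4,2.4,1.7,0,6.4,2.4,1.7,0,6.4]'
```

```text
clock: 0.52
eef_pos: [0.3731, -0.4333, 0.2311]
tcp_rot: [-2.742, -1.532, 0.0]
contact_force: [-0.6, -0.3, -0.3]
finger_gap: 0.0855
clock: 0.93
eef_pos: [0.4911, -0.3482, 0.2311]
tcp_rot: [-2.214, -2.228, 0.0]
contact_force: [0.3, -1.2, 0.4]
finger_gap: 0.0858
```

```bash
python3 -m inch '[0,-0.1,-3.8,0,0,0,-3.8,0,0,0,-3.8,0,0,0,-3.8,0,0,0,-3.9,0]'; python3 -m inch '[0,0,0,0,0,0,0,0,0,0,0,0,0,0,0,0,0,0,0,0]' 1
```

```text
clock: 1.35
eef_pos: [0.49, -0.3501, 0.0385]
tcp_rot: [-2.22, -2.223, -0.0]
contact_force: [0.9, -1.2, -0.2]
finger_gap: 0.0855
clock: 1.77
eef_pos: [0.491, -0.3508, 0.0424]
tcp_rot: [2.218, 2.221, 0.001]
contact_force: [0.7, 0.8, 0.8]
finger_gap: 0.0252
```

```bash
python3 -m inch '[0,0,0,0,0,0,0,0,0,0,0,0,0,0,0,0,0,0,0,0]'; python3 - <<'E'
from h import *
c=cap('side','s1')
a=cv2.imread('pics/s1.png'); cv2.imwrite('pics/s1z.png',cv2.resize(a[60:220,300:460],None,fx=4,fy=4))
E
```

```text
clock: 2.18
eef_pos: [0.491, -0.3509, 0.0424]
tcp_rot: [2.218, 2.22, 0.0]
contact_force: [-2.2, 1.0, 13.2]
finger_gap: 0.0251
```

View pics/s1z.png

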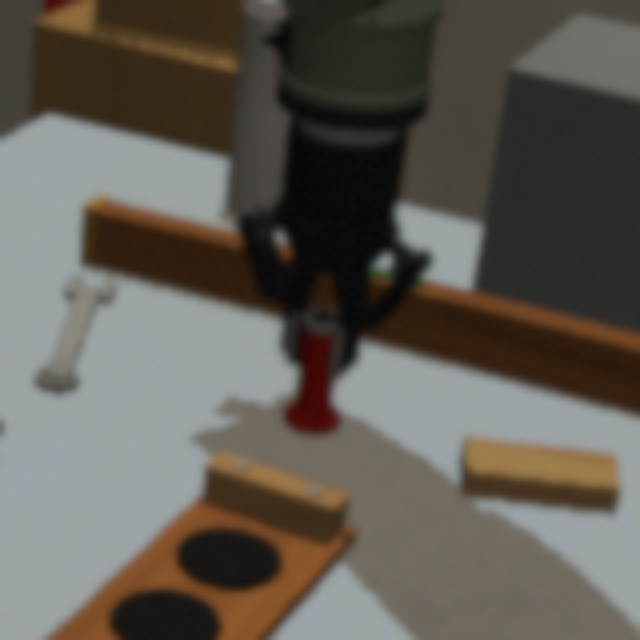

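```bash
python3 -m inch '[0,0,1.5,0,0,0,2,0,0,0,2,0,0,0,2,0,0,0,0.5,0]'; python3 -m inch '[-0.5,2,0,0,-0.5,3,0,0,-0.5,3,0,0,-0.5,3,0,0,-0.5,3,0,0]';python3 -m inch '[-0.5,2.5,0,0,-0.5,2,0,0,-0.5,1.5,0,0,0,0.4,0,0,0,0,0,0]'
```

```text
clock: 2.65
eef_pos: [0.4913, -0.3509, 0.1241]
tcp_rot: [2.217, 2.219, 0.001]
contact_force: [0.3, -0.2, -1.7]
finger_gap: 0.025
clock: 3.07
eef_pos: [0.4647, -0.209, 0.1205]
tcp_rot: [2.22, 2.222, 0.0]
contact_force: [0.5, 0.4, -2.8]
finger_gap: 0.0247
clock: 3.48
eef_pos: [0.4504, -0.1454, 0.1205]
tcp_rot: [2.218, 2.225, 0.0]
contact_force: [1.0, -0.1, -2.0]
finger_gap: 0.0246
```

```bash
cat > look.py <<'E'
import sys
from h import *
# look.py name  x y w h scale  camera
n,cam,x,y,w,h,s=sys.argv[1],sys.argv[2],*map(int,sys.argv[3:8])
c=cap(cam,n); a=cv2.imread(f'pics/{n}.png')[y:y+h,x:x+w]
cv2.imwrite(f'pics/{n}z.png',np.clip(cv2.resize(a,None,fx=s,fy=s,interpolation=cv2.INTER_CUBIC)*1.5,0,255).astype(np.uint8))
E
python3 look.py s2 side 270 80 150 150 4; python3 look.py t2 top 300 200 120 120 4
```

```text
(no output)
```

View pics/s2z.png

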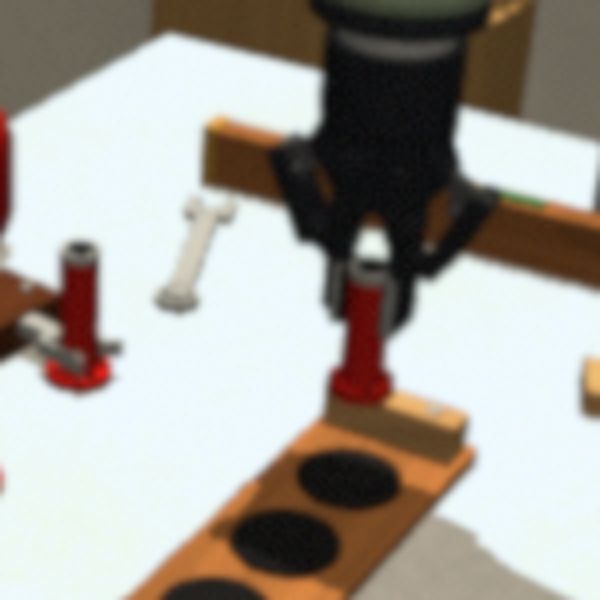

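View pics/t2z.png

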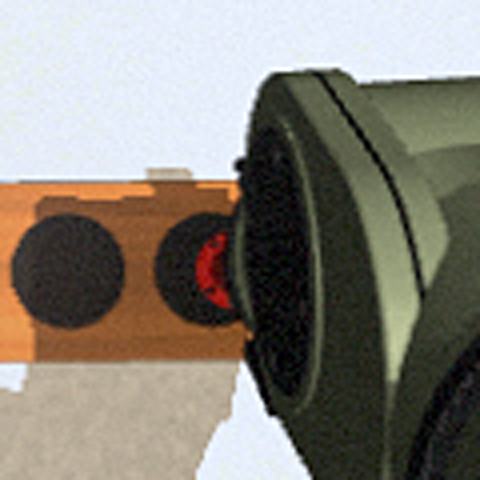

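```bash
python3 -m inch '[0.1,-0.1,-1,0,0,0,-1.5,0,0,0,-1.5,0,0,0,-1.5,0,0,0,-0.5,0]'; python3 -m inch '[0,0,-0.1,0,0,0,0,0,0,0,0,0,0,0,0,0,0,0,0,0]'
```

```text
clock: 4.0
eef_pos: [0.4506, -0.1478, 0.058]
tcp_rot: [-2.22, -2.221, 0.002]
contact_force: [-0.2, 0.6, -2.0]
finger_gap: 0.0247
clock: 4.42
eef_pos: [0.4515, -0.1474, 0.0598]
tcp_rot: [2.22, 2.222, 0.001]
contact_force: [0.7, -0.5, -2.6]
finger_gap: 0.025
```

```bash
python3 look.py s3 side 270 80 150 150 4
```

```text
(no output)
```

View pics/s3z.png

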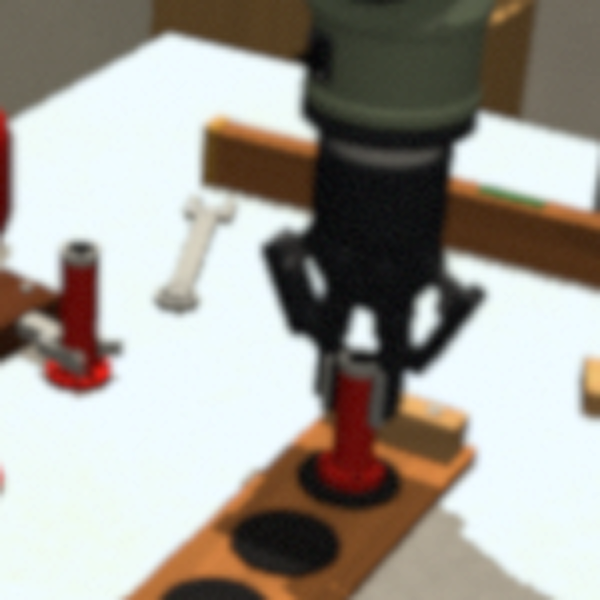

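```bash
python3 -m inch '[0,0,-0.1,0,0,0,-0.1,0,0,0,0,0,0,0,0,0,0,0,0,0]'; python3 -m inch '[0,0,-0.1,0,0,0,0,0,0,0,0,0,0,0,0,0,0,0,0,0]'
```

```text
clock: 4.88
eef_pos: [0.4513, -0.1473, 0.0575]
tcp_rot: [2.22, 2.223, 0.0]
contact_force: [-1.0, 1.0, 5.0]
finger_gap: 0.0252
clock: 5.3
eef_pos: [0.4513, -0.1473, 0.0573]
tcp_rot: [2.219, 2.222, 0.0]
contact_force: [-6.2, 2.2, 31.8]
finger_gap: 0.0246
```

```bash
python3 -m inch '[0,0,0.2,0,0,0,0,0,0,0,0,0,0,0,0,0,0,0,0,0]'; python3 -m inch '[0,0,0,0,0,0,0,0,0,0,0,0,0,0,0,0,0,0,0,0]' -1;  python3 -m inch '[0,0,0,0,0,0,2,0,0,0,4,0,0,0,4,0,0,0,4,0]'
```

```text
clock: 5.72
eef_pos: [0.4511, -0.1472, 0.0581]
tcp_rot: [-2.22, -2.223, 0.0]
contact_force: [0.1, 0.8, -2.5]
finger_gap: 0.0248
clock: 6.13
eef_pos: [0.4512, -0.1472, 0.0583]
tcp_rot: [-2.22, -2.223, 0.0]
contact_force: [0.1, 0.0, 0.6]
finger_gap: 0.083
clock: 6.55
eef_pos: [0.4507, -0.147, 0.2001]
tcp_rot: [-2.219, -2.223, 0.0]
contact_force: [1.2, -0.6, -0.1]
finger_gap: 0.085
```

```bash
python3 -m inch '[0,2,0,0,0,3.5,0,0,0,3.5,0,0,0.2,3.5,0,0,0.2,3.5,0,0]'; python3 look.py t3 top 300 200 120 120 4; python3 -m inch '[0.2,3.5,0,0,0.2,3.5,0,0,0.2,3.5,0,0,0.2,3.5,0,0,0,3.5,0,0]'; python3 -m inch '[0,3.5,0,0,0,3.5,0,0,0,3.5,0,0,0,2.5,0,0,0,0.7,0,0]'
```

```text
clock: 6.97
eef_pos: [0.455, 0.0143, 0.1984]
tcp_rot: [2.22, 2.222, 0.0]
contact_force: [0.7, 0.1, 0.4]
finger_gap: 0.0858
clock: 7.43
eef_pos: [0.4632, 0.1893, 0.1983]
tcp_rot: [2.22, 2.223, -0.0]
contact_force: [0.7, 0.3, 0.9]
finger_gap: 0.0853
clock: 7.85
eef_pos: [0.462, 0.3288, 0.198]
tcp_rot: [-2.214, -2.226, -0.001]
contact_force: [-0.9, 0.5, 0.4]
finger_gap: 0.0853
```

View pics/t3z.png

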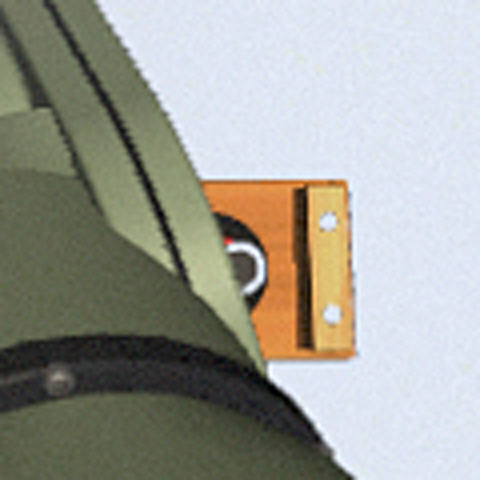

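```bash
python3 -m inch '[0.05,1.5,0,0,0,0,-1,0,0,0,-3,0,0,0,-3,0,0,0,-2,0]'; python3 - <<'E'
from h import *
c=cap('top','t4'); cv2.imwrite('pics/t4z.png',cv2.resize(c['pixels'][200:330,60:220,::-1],None,fx=4,fy=4))
s=robot.read_state(); print(s['eef_pos'])
E
```

```text
clock: 8.27
eef_pos: [0.4633, 0.3387, 0.1061]
tcp_rot: [-2.22, -2.223, 0.003]
contact_force: [0.2, 0.8, -1.1]
finger_gap: 0.0855
[0.46242001 0.33803715 0.10325558]
```

View pics/t4z.png

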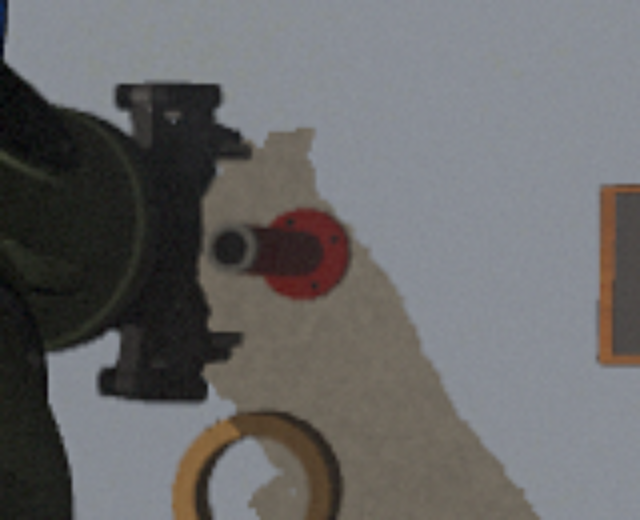

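```bash
python3 -m inch '[0,0.2,-1.5,0,0,0,-1.5,0,0,0,-1.5,0,0,0,-0.5,0,0,0,0,0]'; python3 -m inch '[0,0,0,0,0,0,0,0,0,0,0,0,0,0,0,0,0,0,0,0]' 1; python3 -m inch '[0,0,0,0,0,0,0,0,0,0,0,0,0,0,0,0,0,0,0,0]'
```

```text
clock: 8.73
eef_pos: [0.4636, 0.3413, 0.058]
tcp_rot: [-2.22, -2.223, 0.002]
contact_force: [0.1, -0.2, -0.7]
finger_gap: 0.0855
clock: 9.15
eef_pos: [0.4638, 0.3418, 0.0587]
tcp_rot: [-2.22, -2.223, -0.0]
contact_force: [3.3, 1.5, 1.1]
finger_gap: 0.0256
clock: 9.57
eef_pos: [0.4637, 0.3419, 0.0587]
tcp_rot: [-2.22, -2.223, -0.001]
contact_force: [-1.5, -0.1, 7.1]
finger_gap: 0.0247
```

```bash
python3 -m inch '[0,0,1,0,0,0,2,0,0,0,2,0,0,0,1.5,0,-0.2,-2,0,0]'; python3 -m inch '[-0.2,-3.5,0,0,-0.2,-3.5,0,0,-0.2,-3.5,0,0,-0.2,-3.5,0,0,-0.2,-3.5,0,0]';python3 -m inch '[0,-3.5,0,0,0,-3.5,0,0,0,-3,0,0,0,-2,0,0,0,-1.3,0,0]'; python3 -m inch '[0,0,-1,0,0,0,-2,0,0,0,-1,0,0,0,-0.5,0,0,0,0,0]'; python3 look.py s5 side 230 120 150 150 4
```

```text
clock: 9.98
eef_pos: [0.4621, 0.3254, 0.1264]
tcp_rot: [-2.216, -2.225, -0.009]
contact_force: [1.1, 1.2, -3.7]
finger_gap: 0.0246
clock: 10.4
eef_pos: [0.4513, 0.1452, 0.1239]
tcp_rot: [2.22, 2.223, 0.0]
contact_force: [1.5, -0.6, -4.3]
finger_gap: 0.0246
clock: 10.82
eef_pos: [0.4515, 0.011, 0.1238]
tcp_rot: [2.222, 2.219, -0.001]
contact_force: [0.3, 0.6, -4.0]
finger_gap: 0.0249
clock: 11.23
eef_pos: [0.4515, 0.0137, 0.0779]
tcp_rot: [-2.219, -2.223, 0.002]
contact_force: [-0.9, -0.1, -3.8]
finger_gap: 0.0247
```

View pics/s5z.png

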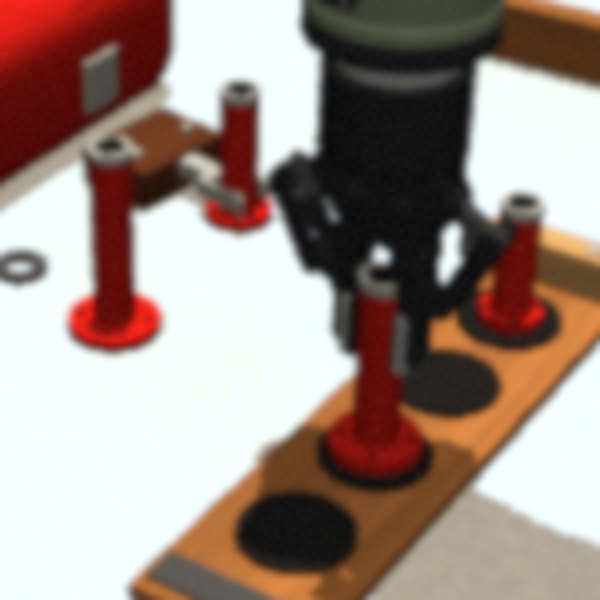

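Stub c hovers just above pad_b, around zoom pixel (375,455). Stub a is standing centred on pad_d.

```bash
python3 -m inch '[0,0,-0.2,0,0,0,-0.1,0,0,0,0,0,0,0,0,0,0,0,0,0]'; python3 -m inch '[0,0,-0.1,0,0,0,0,0,0,0,0,0,0,0,0,0,0,0,0,0]'
```

```text
clock: 11.7
eef_pos: [0.4518, 0.0138, 0.0755]
tcp_rot: [2.22, 2.223, 0.0]
contact_force: [-0.1, 0.7, -4.6]
finger_gap: 0.0248
clock: 12.12
eef_pos: [0.4517, 0.0138, 0.0743]
tcp_rot: [-2.22, -2.223, 0.0]
contact_force: [0.6, 0.3, -4.1]
finger_gap: 0.0248
```

```bash
python3 -m inch '[0,0,-0.1,0,0,0,0,0,0,0,0,0,0,0,0,0,0,0,0,0]'
```

```text
clock: 12.53
eef_pos: [0.4517, 0.0138, 0.0736]
tcp_rot: [2.22, 2.223, 0.0]
contact_force: [-2.7, -0.1, 9.7]
finger_gap: 0.025
```

```bash
python3 -m inch '[0,0,0,0,0,0,0,0,0,0,0,0,0,0,0,0,0,0,0,0]' -1;  python3 -m inch '[0,0,0,0,0,0,2,0,0,0,4,0,0,0,4,0,0,0,4,0]'; python3 -m inch '[1,-1,0,0,2.5,-2,0,-2,2.5,-2,0,-2,2.5,-2,0,-2,2.5,-2,0,-2]'; python3 -m inch '[2.5,-2,0,-1,2.5,-2,0,0,2.5,-2,0,0,2,-2,0,0,0.8,-1.5,0,0]'; python3 look.py t6 top 260 120 160 150 4; python3 look.py s6 side 230 120 150 150 4
```

```text
clock: 12.95
eef_pos: [0.4517, 0.0138, 0.0732]
tcp_rot: [-2.22, -2.223, 0.0]
contact_force: [-0.1, -0.5, -0.7]
finger_gap: 0.0829
clock: 13.37
eef_pos: [0.4511, 0.0139, 0.2151]
tcp_rot: [-2.219, -2.223, 0.001]
contact_force: [1.0, -0.5, -0.2]
finger_gap: 0.0854
clock: 13.78
eef_pos: [0.5626, -0.0775, 0.2134]
tcp_rot: [-2.372, -2.06, 0.0]
contact_force: [-0.3, 1.0, 0.3]
finger_gap: 0.0852
clock: 14.2
eef_pos: [0.666, -0.1728, 0.2123]
tcp_rot: [-2.388, -2.041, 0.001]
contact_force: [-0.9, 1.1, 0.0]
finger_gap: 0.0852
```

View pics/t6z.png

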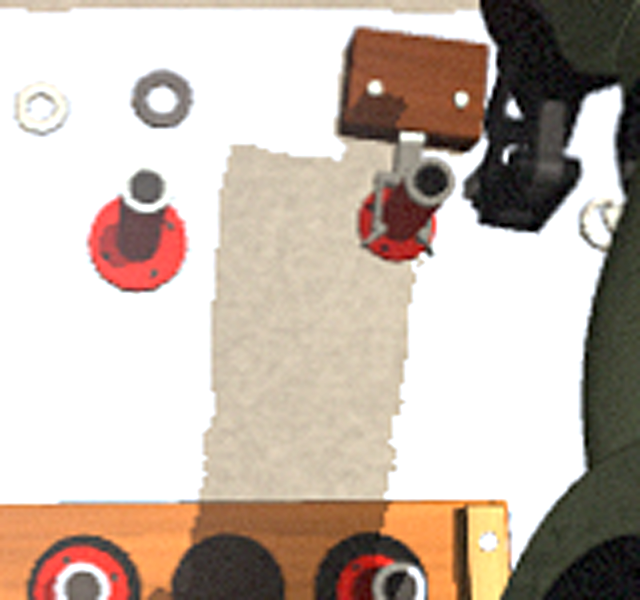

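View pics/s6z.png

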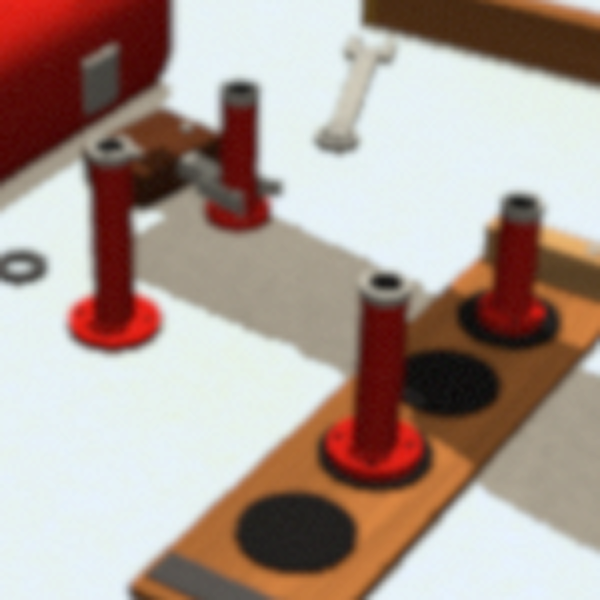

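```bash
python3 -m inch '[0,0,-2,0,0,0,-3.5,0,0,0,-3.5,0,0,0,-2,0,0,0,0,0]'; python3 look.py s7 side 230 80 150 150 4
```

```text
clock: 14.72
eef_pos: [0.6625, -0.1702, 0.0991]
tcp_rot: [-2.383, -2.039, 0.006]
contact_force: [-0.8, 0.4, -0.7]
finger_gap: 0.0855
```

View pics/s7z.png

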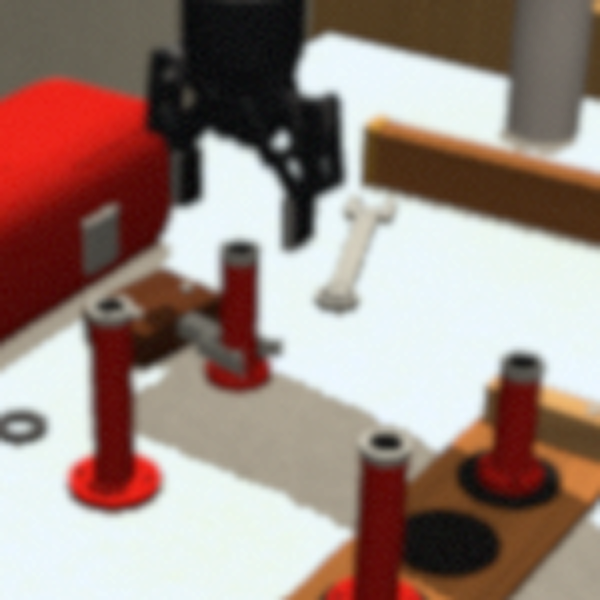

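Both fingers straddle the clipped stub along the clip axis, so I'll go down, grip and pull.

```bash
python3 -m inch '[0,0,-2,0,0,0,-2,0,0,0,-1.5,0,0,0,-0.5,0,0,0,0,0]'; python3 -m inch '[0,0,0,0,0,0,0,0,0,0,0,0,0,0,0,0,0,0,0,0]' 1; python3 -m inch '[0,0,0,0,0,0,0,0,0,0,0,0,0,0,0,0,0,0,0,0]'
```

```text
clock: 15.18
eef_pos: [0.6649, -0.171, 0.044]
tcp_rot: [2.387, 2.042, 0.0]
contact_force: [-0.6, 0.1, 0.9]
finger_gap: 0.0853
clock: 15.6
eef_pos: [0.6649, -0.1713, 0.0438]
tcp_rot: [2.387, 2.042, 0.0]
contact_force: [-0.3, -0.5, 4.9]
finger_gap: 0.0257
clock: 16.02
eef_pos: [0.6648, -0.1713, 0.0439]
tcp_rot: [2.388, 2.042, 0.0]
contact_force: [-2.8, 0.7, 7.1]
finger_gap: 0.0248
```

```bash
python3 -m inch '[-0.5,0.08,0,0,-0.5,0.08,0,0,-0.5,0.08,0,0,-0.5,0.08,0,0,-0.5,0.08,0,0]'; python3 -m inch '[-0.8,0.12,0,0,-0.8,0.12,0,0,-0.8,0.13,0,0,-0.8,0.13,0,0,-0.8,0.13,0,0]'; python3 look.py s8 side 230 80 150 150 4
```

```text
clock: 16.43
eef_pos: [0.6402, -0.1674, 0.0438]
tcp_rot: [2.386, 2.041, 0.002]
contact_force: [4.4, 0.4, 2.4]
finger_gap: 0.0247
clock: 16.85
eef_pos: [0.5999, -0.1609, 0.0438]
tcp_rot: [2.387, 2.041, 0.002]
contact_force: [4.0, -0.5, 1.9]
finger_gap: 0.0249
```

View pics/s8z.png

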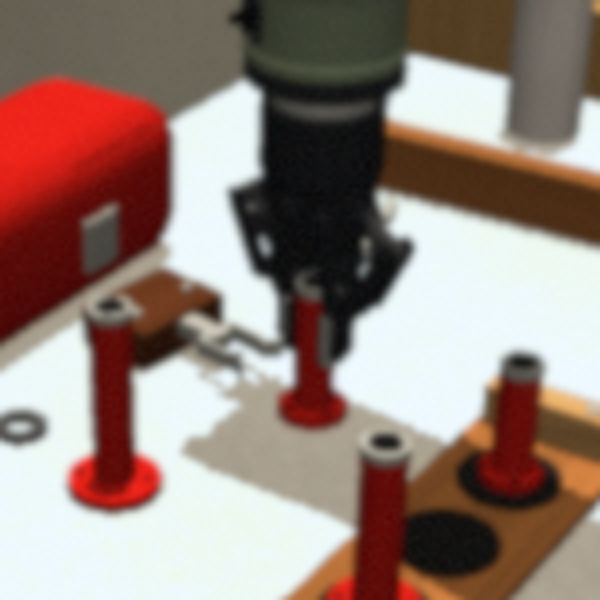

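```bash
python3 -m inch '[0,0,1,0,0,0,2,0,0,0,2,0,0,0,1,0,0,1,0,2]'; python3 -m inch '[-1,2,0,2,-1,2,0,2,-1.5,2,0,2,-2,1.5,0,1,-2,0.9,0,0]';python3 -m inch '[-2.4,0,0,0,-2,0,0,0,-2,0,0,0,-1,0,0,0,0,0,0,0]'; python3 -m inch '[0,0,-1,0,0,0,-1.5,0,0,0,-1,0,0,0,-0.6,0,0,0,0,0]'; python3 look.py s9 side 230 120 150 150 4
```

```text
clock: 17.32
eef_pos: [0.6003, -0.1529, 0.1054]
tcp_rot: [2.352, 2.079, 0.001]
contact_force: [0.2, -1.1, -4.4]
finger_gap: 0.025
clock: 17.73
eef_pos: [0.5234, -0.0642, 0.1025]
tcp_rot: [-2.213, -2.227, -0.0]
contact_force: [0.3, 0.2, -3.9]
finger_gap: 0.0249
clock: 18.15
eef_pos: [0.4485, -0.0664, 0.1029]
tcp_rot: [-2.216, -2.224, 0.003]
contact_force: [0.6, 0.0, -4.2]
finger_gap: 0.0247
clock: 18.57
eef_pos: [0.4505, -0.0664, 0.0611]
tcp_rot: [-2.217, -2.223, 0.002]
contact_force: [-0.4, -0.2, -4.0]
finger_gap: 0.0249
```

View pics/s9z.png

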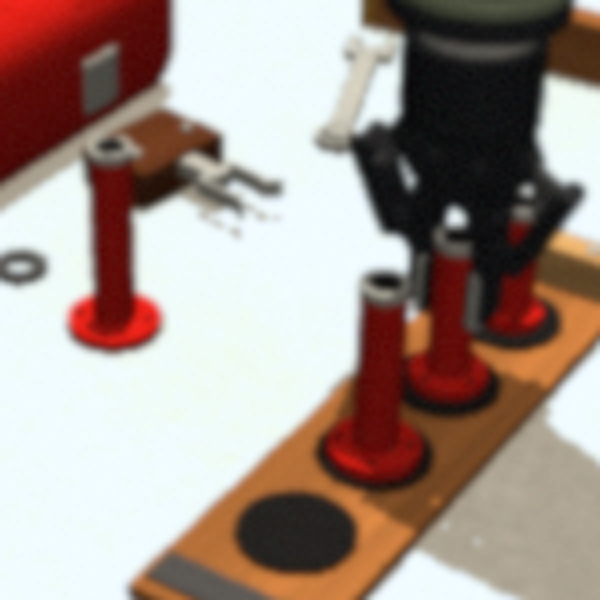

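Stub b hovers over pad_c, around zoom pixel (450,380). Contact should come at a TCP z of about 0.0589.

```bash
python3 -m inch '[0.1,0,-0.2,0,0,0,-0.1,0,0,0,0,0,0,0,0,0,0,0,0,0]'; python3 -m inch '[0,0,-0.05,0,0,0,0,0,0,0,0,0,0,0,0,0,0,0,0,0]'
```

```text
clock: 19.03
eef_pos: [0.4518, -0.067, 0.0595]
tcp_rot: [2.22, 2.223, 0.0]
contact_force: [-0.0, -0.1, -3.8]
finger_gap: 0.0245
clock: 19.45
eef_pos: [0.4518, -0.067, 0.0588]
tcp_rot: [2.22, 2.223, 0.0]
contact_force: [0.1, -0.5, 0.1]
finger_gap: 0.025
```

```bash
python3 -m inch '[0,0,0,0,0,0,0,0,0,0,0,0,0,0,0,0,0,0,0,0]' -1;  python3 -m inch '[0,0,0,0,0,0,2,0,0,0,4,0,0,0,4,0,0,0,4,0]'; python3 -m inch '[1,0,0,0,3,0.5,0,0,3.5,0.8,0,0,3.5,0.8,0,0,3.5,0.8,0,0]'; python3 -m inch '[3.5,0.8,0,0,2.2,0.9,0,0,0,0,-1,0,0,0,-2,0,0,0,-2,0]'; python3 look.py s10 side 190 80 150 150 4; python3 look.py t10 top 200 120 200 150 4
```

```text
clock: 19.87
eef_pos: [0.4517, -0.0669, 0.0588]
tcp_rot: [-2.22, -2.223, 0.0]
contact_force: [0.1, 0.1, -1.0]
finger_gap: 0.0832
clock: 20.28
eef_pos: [0.4511, -0.0667, 0.2006]
tcp_rot: [-2.219, -2.223, 0.001]
contact_force: [-0.4, -0.9, 0.1]
finger_gap: 0.0852
clock: 20.7
eef_pos: [0.598, -0.0376, 0.199]
tcp_rot: [-2.22, -2.222, 0.0]
contact_force: [-0.5, -0.8, 0.7]
finger_gap: 0.0857
clock: 21.12
eef_pos: [0.6537, -0.0208, 0.148]
tcp_rot: [2.22, 2.223, 0.0]
contact_force: [0.3, -0.7, -0.0]
finger_gap: 0.0858
```

View pics/s10z.png

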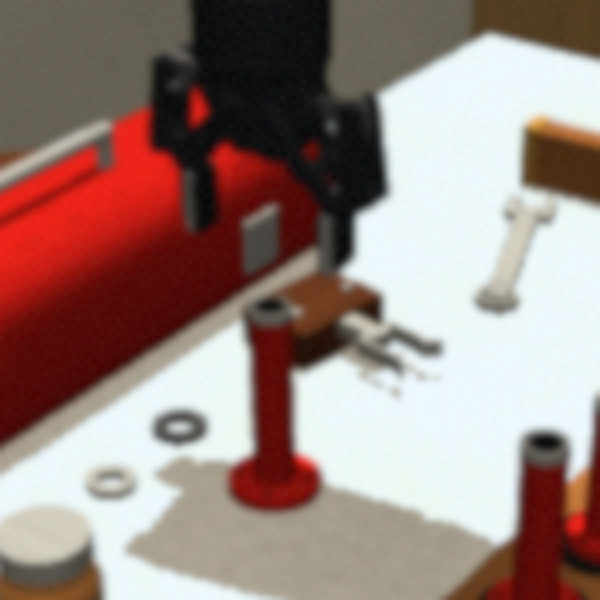

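View pics/t10z.png

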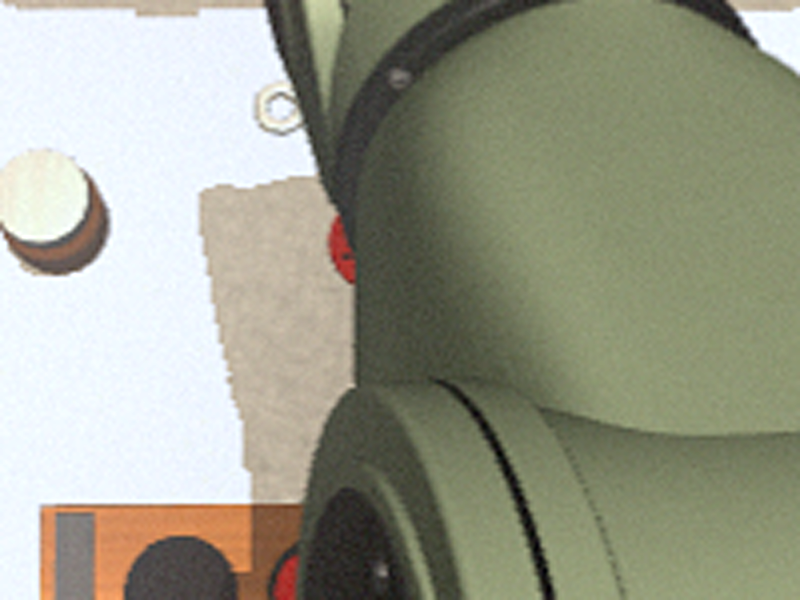

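```bash
python3 -m inch '[0,0,-2,0,0,0,-2.5,0,0,0,-2.5,0,0,0,-0.8,0,0,0,0,0]'; python3 -m inch '[0,0,0,0,0,0,0,0,0,0,0,0,0,0,0,0,0,0,0,0]' 1; python3 -m inch '[0,0,0,0,0,0,0,0,0,0,0,0,0,0,0,0,0,0,0,0]'
```

```text
clock: 21.63
eef_pos: [0.6531, -0.021, 0.07]
tcp_rot: [-2.219, -2.222, 0.003]
contact_force: [0.3, 0.2, -0.1]
finger_gap: 0.0852
clock: 22.05
eef_pos: [0.654, -0.0209, 0.0715]
tcp_rot: [2.22, 2.222, 0.001]
contact_force: [4.5, -1.0, 2.8]
finger_gap: 0.0253
clock: 22.47
eef_pos: [0.6537, -0.021, 0.0715]
tcp_rot: [2.22, 2.223, 0.0]
contact_force: [-3.4, -0.6, 8.6]
finger_gap: 0.0245
```

```bash
python3 -m inch '[0,0,1,0,0,0,2,0,0,0,2,0,0,0,1,0,-1,1,0,0]'; python3 -m inch '[-1,2,0,0,-1,2.5,0,0,-1.5,2.5,0,0,-2,2,0,0,-2.5,1.4,0,0]';python3 -m inch '[-3,0,0,0,-3,0,0,0,-2.5,0,0,0,-2,0,0,0,-0.7,0,0,0]'; python3 -m inch '[0,0,-1,0,0,0,-1.5,0,0,0,-1,0,0,0,-0.5,0,0,0,0,0]'; python3 look.py s11 side 230 120 150 150 4
```

```text
clock: 22.88
eef_pos: [0.6455, -0.0129, 0.1331]
tcp_rot: [2.22, 2.217, 0.003]
contact_force: [0.1, -0.8, -4.5]
finger_gap: 0.0247
clock: 23.3
eef_pos: [0.563, 0.0952, 0.1308]
tcp_rot: [-2.218, -2.224, -0.002]
contact_force: [1.1, 1.3, -5.3]
finger_gap: 0.0244
clock: 23.72
eef_pos: [0.4493, 0.093, 0.1312]
tcp_rot: [-2.219, -2.223, 0.002]
contact_force: [0.3, -0.1, -3.5]
finger_gap: 0.0244
clock: 24.13
eef_pos: [0.4517, 0.0931, 0.0901]
tcp_rot: [-2.22, -2.223, 0.002]
contact_force: [-0.9, -0.7, -3.9]
finger_gap: 0.0249
```

View pics/s11z.png

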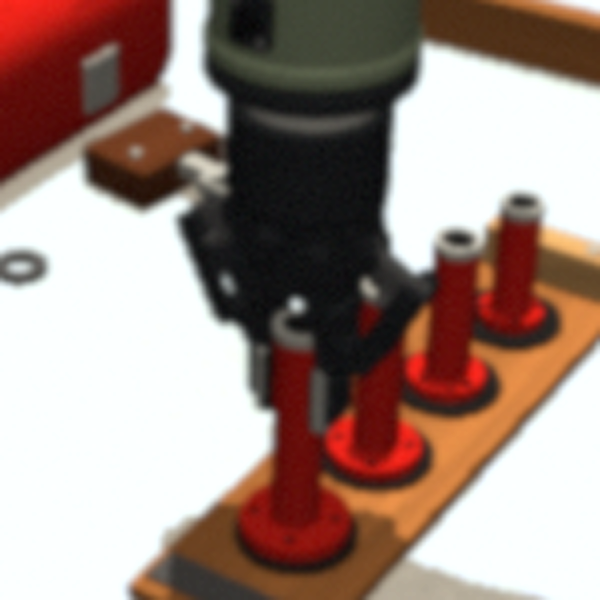

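Stub d hovers just over pad_a, around zoom pixel (297,530).

```bash
python3 -m inch '[0,0,-0.2,0,0,0,-0.1,0,0,0,0,0,0,0,0,0,0,0,0,0]'; python3 -m inch '[0,0,-0.1,0,0,0,0,0,0,0,0,0,0,0,0,0,0,0,0,0]'
```

```text
clock: 24.6
eef_pos: [0.4518, 0.0931, 0.088]
tcp_rot: [2.22, 2.223, 0.0]
contact_force: [-0.0, -0.6, -4.4]
finger_gap: 0.0247
clock: 25.02
eef_pos: [0.4517, 0.0931, 0.0868]
tcp_rot: [-2.22, -2.223, 0.0]
contact_force: [0.0, -0.3, -4.3]
finger_gap: 0.0246
```

```bash
python3 -m inch '[0,0,-0.05,0,0,0,0,0,0,0,0,0,0,0,0,0,0,0,0,0]'; python3 -m inch '[0,0,0,0,0,0,0,0,0,0,0,0,0,0,0,0,0,0,0,0]' -1;  python3 -m inch '[0,0,0,0,0,0,2,0,0,0,4,0,0,0,4,0,0,0,4,0]'; python3 -m inch '[0,3,0,0,0,3.5,0,0,0,3.5,0,0,0,3.5,0,0,0,3.5,0,0]'; python3 -m inch '[0,3,0,0,0,3,0,0,0,3,0,0,0,0,0,0,0,0,0,0]'; python3 look.py tf top 200 220 200 100 4;python3 look.py sf side 240 120 150 150 4
python3 - <<'E'
from h import *
H=dict(a=.08,b=.095,c=.11,d=.125); G=dict(a=(.4515,-.147),b=(.4515,-.067),c=(.4515,.013),d=(.4515,.093))
for f in('tf','sf'):
    c=dict(np.load(f'pics/{f}.npz')); u,v,P=cloud(c)
    for n in H:
        z=H[n]+.015; k=(np.hypot(P[:,0]-G[n][0],P[:,1]-G[n][1])<.03)&(P[:,2]>z-.008)&(P[:,2]<z+.01)
        t=P[k]; print(f,n,((t.min(0)+t.max(0))/2).round(4),t.mean(0).round(4),k.sum())
E
```

```text
clock: 25.43
eef_pos: [0.4517, 0.0931, 0.0865]
tcp_rot: [2.22, 2.223, 0.0]
contact_force: [-2.1, -0.6, 5.3]
finger_gap: 0.0248
clock: 25.85
eef_pos: [0.4518, 0.0931, 0.0863]
tcp_rot: [-2.22, -2.223, 0.0]
contact_force: [-0.1, -0.7, 0.6]
finger_gap: 0.0831
clock: 26.27
eef_pos: [0.4511, 0.0931, 0.2281]
tcp_rot: [-2.219, -2.223, 0.001]
contact_force: [0.7, 0.1, -0.3]
finger_gap: 0.0857
clock: 26.68
eef_pos: [0.4514, 0.2647, 0.2264]
tcp_rot: [2.22, 2.223, 0.0]
contact_force: [1.1, -0.1, 0.1]
finger_gap: 0.0854
clock: 27.1
eef_pos: [0.4511, 0.3542, 0.2258]
tcp_rot: [-2.217, -2.225, 0.001]
contact_force: [0.1, -1.4, -0.9]
finger_gap: 0.0852
tf a [ 0.451  -0.1472  0.0954] [ 0.4512 -0.1473  0.0965] 142
tf b [ 0.4524 -0.0673  0.1119] [ 0.4521 -0.067   0.1118] 142
tf c [0.4517 0.0122 0.1268] [0.4517 0.0123 0.1269] 143
tf d [0.4519 0.0928 0.1401] [0.4517 0.0924 0.1417] 155
sf a [ 0.4516 -0.1465  0.0926] [ 0.4503 -0.1447  0.0939] 80
sf b [ 0.4522 -0.0674  0.107 ] [ 0.4506 -0.0647  0.1084] 93
sf c [0.4517 0.0134 0.1228] [0.4507 0.0162 0.1237] 108
sf d [0.4513 0.0935 0.1371] [0.4504 0.0963 0.1385] 124
```

View pics/tfz.png

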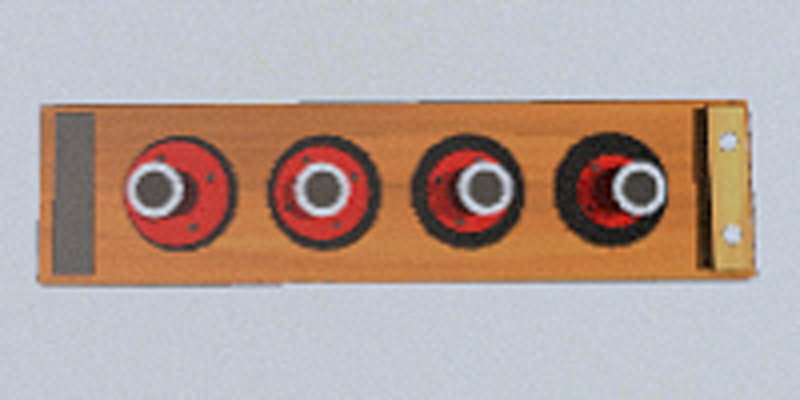

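View pics/sfz.png

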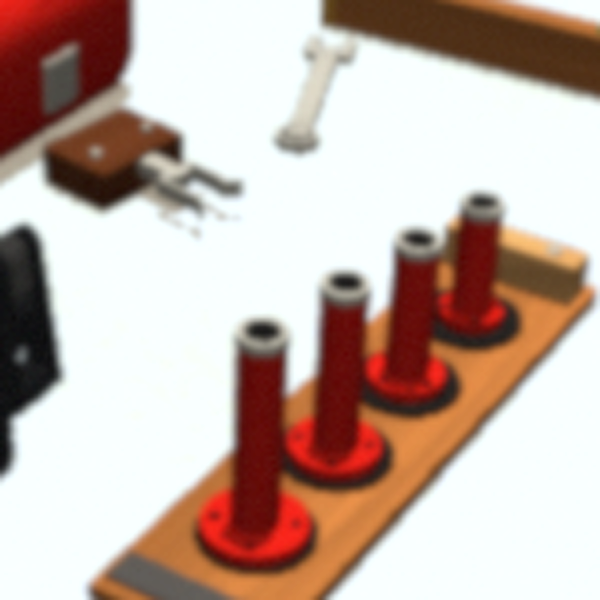

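All four stubs are upright on their pads, within a few mm of centre, and the gripper is clear of them.

```bash
python3 -m inch '[0,0,0,0,0,0,0,0,0,0,0,0,0,0,0,0,0,0,0,0]'; python3 -c "
from plant import robot
print(robot.hand_in())"
```

```text
clock: 27.62
eef_pos: [0.4518, 0.3529, 0.2264]
tcp_rot: [-2.22, -2.222, -0.0]
contact_force: [-0.3, -0.4, -0.2]
finger_gap: 0.0854
the job is handed in; nothing more can be done
None
```

All four stubs are standing on their pads, and I handed the job in at about 27.6 s of the 109 s allowed. The stop block is at the board's right (-y) end, so stub_a is on pad_d next to it, stub_b on pad_c, stub_c on pad_b and stub_d on pad_a. stub_b was the one in the clip; I pulled it out level through the mouth for about 65 mm before lifting it.

**Last checks:** the final top and side pictures show all four stubs upright, and the arm stood clear with the gripper open. The rims measure about 1 mm from the pad centres, which are the average of what the two cameras gave.

**Disagreements:** the top and side cameras differed by about 3 mm in the pads' y positions. Some rim readings differed by 2 to 4 mm in position and height. All of this is well inside the 12 mm tolerance. The highest wrist force I saw was about 32 N, as stub_a was set down on its pad. No check failed.

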